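# Re-rack the screwdrivers by handle colour

### The job

The old plywood rack is going out of use: move the four screwdrivers standing in it into the grey steel rack, each into the flared bush of its own handle colour, so that the row stands in the order the bushes show. Leave every driver hanging upright with its handle seated fully home in its bush. Do not push or knock over the little brown dropper bottle or the tape measure beside the racks.

Things in the scene. Friction and masses are not known exactly. Their poses are not given: they have to be found in the camera images.
- red_driver: screwdriver, red handle, 154 mm long, 60 g, tip down in one of the old plywood rack's holes (13 mm wide, 50 mm apart in a straight row; board top 90 mm up; lift 90 mm to free it). Origin at the tip, z up the tool. Blade 8 mm thick, 0 to 84 mm; handle 15 to 17 mm thick, 84.5 to 154 mm, its lower end rests on the board. Grip the handle across the row, fingertips 105 mm or more above the tip
- orange_driver: screwdriver, orange handle, 144 mm long, 60 g, tip down in one of the old plywood rack's holes (13 mm wide, 50 mm apart in a straight row; board top 90 mm up; lift 90 mm to free it). Origin at the tip, z up the tool. Blade 8 mm thick, 0 to 84 mm; handle 15 to 17 mm thick, 84.5 to 144 mm, its lower end rests on the board. Grip the handle across the row, fingertips 105 mm or more above the tip
- yellow_driver: screwdriver, yellow handle, 150 mm long, 60 g, tip down in one of the old plywood rack's holes (13 mm wide, 50 mm apart in a straight row; board top 90 mm up; lift 90 mm to free it). Origin at the tip, z up the tool. Blade 8 mm thick, 0 to 84 mm; handle 15 to 17 mm thick, 84.5 to 150 mm, its lower end rests on the board. Grip the handle across the row, fingertips 105 mm or more above the tip
- blue_driver: screwdriver, blue handle, 149 mm long, 60 g, tip down in one of the old plywood rack's holes (13 mm wide, 50 mm apart in a straight row; board top 90 mm up; lift 90 mm to free it). Origin at the tip, z up the tool. Blade 8 mm thick, 0 to 84 mm; handle 15 to 17 mm thick, 84.5 to 149 mm, its lower end rests on the board. Grip the handle across the row, fingertips 105 mm or more above the tip
- red_cup: flared red plastic bush, fixed, one of four 50 mm apart in a straight row on the grey steel rack's shelf (52 x 232 mm, top face 90 mm up). Origin on its axis at the shelf's top; z up, y along the row. Funnel: mouth 30 mm wide inside, 35 outside, 13 mm above the origin; throat 14 mm. A seated driver's handle end sits in the funnel, its tip 82 to 84 mm below the origin
- orange_cup: flared orange plastic bush, fixed, one of four 50 mm apart in a straight row on the grey steel rack's shelf (52 x 232 mm, top face 90 mm up). Origin on its axis at the shelf's top; z up, y along the row. Funnel: mouth 30 mm wide inside, 35 outside, 13 mm above the origin; throat 14 mm. A seated driver's handle end sits in the funnel, its tip 82 to 84 mm below the origin
- yellow_cup: flared yellow plastic bush, fixed, one of four 50 mm apart in a straight row on the grey steel rack's shelf (52 x 232 mm, top face 90 mm up). Origin on its axis at the shelf's top; z up, y along the row. Funnel: mouth 30 mm wide inside, 35 outside, 13 mm above the origin; throat 14 mm. A seated driver's handle end sits in the funnel, its tip 82 to 84 mm below the origin
- blue_cup: flared blue plastic bush, fixed, one of four 50 mm apart in a straight row on the grey steel rack's shelf (52 x 232 mm, top face 90 mm up). Origin on its axis at the shelf's top; z up, y along the row. Funnel: mouth 30 mm wide inside, 35 outside, 13 mm above the origin; throat 14 mm. A seated driver's handle end sits in the funnel, its tip 82 to 84 mm below the origin
- oil_bottle: small brown dropper bottle with a black cap, 34 mm wide, 102 mm tall, loose on the bench left of the racks; origin under its centre. Left of and behind it stands a leaning white panel, 0.5 m tall, on a stack of glass: swing the arm in front of it
- tape_measure: yellow tape measure, 89 x 58 x 64 mm, loose on the bench beside the racks; origin under its centre
Not all that is in view belongs to the job. There is more than one size of the blue_driver; the job needs the smallest.

How it is judged:
By the outcome, as a careful person would: the job done as asked, in the order asked, and still so for the second after the job is handed in, with the robot touching nothing.
It also fails if it takes over 115 s, if anything falls off the work surface, if the arm or the gripper's body presses on something with over 40 N, if the wrist force passes 120 N, or if a joint passes its speed limit or range.

### The arm

A 6-joint arm with a two-finger parallel gripper is mounted at the origin on a cart in front of the work surface, level with it; the furniture and walls round the work are solid. World frame = base frame: x ahead of the robot, y to its left, z up, the work surface at z = 0. Lengths are in m, angles in rad, forces in N, time in s.
With the tool pointing down it reaches from about 0.3 to 0.825 m from the base axis. Payload 5.4 kg.
Tool frame: the origin (TCP) lies at the very end of the fingers, on their centre line; the grasp point (between the pads) lies 19 mm behind it; z points along the fingers, y is the line along which they close (so a half turn about z gives the same grasp; the last joint's range is limited). The gripper opens to 92 mm and grips with 3 to 60 N. Pads are 20 mm wide; open, the fingers measure 128 mm over their backs; the gripper's body (75 mm by 189 mm) begins 69 mm behind the grasp point.
Start: joints at [0.933, 0.158, 1.597, -0, 1.386, -0.21], TCP at [0.239, 0.523, 0.215] pointing down, gripper open.
Joint ranges: [-2.91, 2.91], [-0.94, 2.29], [0.18, 2.7], [-1.29, 4.43], [0.17, 2.64], [-3, 3]. Speed limits (rad/s): [2.57, 2.57, 3.14, 3.14, 3.14, 3.14].

### API

Orientations are given as a rotation vector (axis times angle).
In Python, from rig import r gives the robot as it stands.
- The arm moves only by the tool servo_tool, never from a script. Its argument "targets" is a list that holds one entry, the list of rows, each a list of 7 numbers: the shift along the tool's x, y, z in units of 0.5 m (1.0 is 0.5 m), then the turn, a rotation vector about the tool's x, y, z in units of 1.5 rad (1.0 is 1.5 rad), then the closure, from 0 (fully open) to 1 (shut). In form: [[[x, y, z, wx, wy, wz, claw], ...]]. A call has 1 to 12 rows; each row shifts and turns the commanded pose from where the row before left it, along the tool's axes as they then stand; what a row does not reach is not made up. A row lasts 1/12 s, in which the tool goes at most 41.7 mm and 7.16 degrees, less where a joint would pass 70% of its speed; a pose out of reach is approached as far as the arm can. A call with a number of a shift or a turn outside -1 to 1 is refused whole. A call with a gripper value outside its range is refused whole. The fingers move at their own pace and stop on an object; "grip_force" is the grip in N (left out, the last holds). Time passes only in rows, so rows that do not move let the fingers close. It gives the time, the measured TCP pose, the force, the opening and the grip force at its end, in the units of the state.
- r.state(): the state, without advancing time (a new reading comes with each control period).
- r.read_camera(name): name is "scene" or "top" or "wrist"; returns the picture (420x560x3 uint8, blue, green, red); there is no depth.
- r.camera_model(name): a dict with "camera_matrix" (3x3 intrinsics, pixels), "xyz" and "rotation" of the camera in the world. Camera axes: x right, y down, z forward; pixel columns grow to the right and rows downward; lengths in m; the calibration is good to about 2 mm. A picture is of the moment at which its call begins: read the wrist's pose just before it. camera_model takes no time and is no camera call; for the wrist camera it gives the pose at the moment of the call.
- r.close_job(): hands the job in; it is judged then, once.
Trained networks look in the newest picture that a camera, given by its name, has taken for a name from the list of things; names that differ only in an ending like _2 or _b are one class to them, and where a whole thing is asked for, a point or a joint stands for the part that bears it (a point fixed in the world has none). Each returns a list of dicts, best first, with "confidence" (0 to 1); they miss things now and then, are a little off and sometimes report something else, mostly with a low value. They report only what shows in the picture. A call takes as long as a camera call. They do not tell look-alikes from the thing itself.
- r.silhouettes(camera, label): "region" (420x560 bool, what is visible of it) and "location" ([row, column] in pixels, amid what is visible of it).
- r.place_of(camera, label): "location" ([row, column] in pixels: a listed point, or the origin of a listed thing).
The state is a dict: "time": time; "joints": joint angles; "joint_velocities": joint speeds; "tau": joint torques, N m; "position": TCP position; "eef_rot": TCP orientation; "ft_force": force on the tool from outside, world axes, zero at the start; "moment": the same for the moment, N m; "grip_width": opening from 0.0 (shut) to 1.0 (fully open); "finger_force": force on a finger pad.
Only numpy, scipy, OpenCV 4.12 (cv2) and the standard library are available. Lean on these libraries where they do the work, as an engineer would, in place of code of your own. Each camera call takes 0.05 s, during which the arm holds its last target. There are 200 camera calls.

## Working session

There is one attempt and no reset: what is moved stays moved. The work goes in short steps, Python scripts to look and compute and a tool call to move; the robot and the scene stay as the last step left them, time stands still between calls to the robot, and variables do not carry over. Pictures are saved under pics/ and viewed, at most 14 in all, crops included, and the job is handed in when it is done.

Besides the shell and the picture viewer there is one more tool, called after "Emit:" as name(argument=value, ...), one argument or row to a line, values as JSON. servo_tool: Moves the arm, as the interface text tells. Shifts and turns lie within -1 to 1; 1 stands for 0.5 m of shift or 1.5 rad of turn. Its arguments: {"type":"object","properties":{"targets":{"type":"array","items":{"type":"array","items":{"type":"array","items":{"type":"number"}}}},"grip_force":{"type":"number"}},"required":["targets"]}

```bash
mkdir -p pics; cat > h.py <<'E'
import numpy as np, cv2
from rig import r
from scipy.spatial.transform import Rotation as R
def ray(m,rc):
    K=np.array(m['camera_matrix']);d=np.linalg.inv(K)@[rc[1],rc[0],1]
    d=rotm(m)@d; return np.array(m['xyz']),d/np.linalg.norm(d)
def rotm(m):
    a=np.array(m['rotation']); return a if a.shape==(3,3) else R.from_rotvec(a).as_matrix()
def atz(m,rc,z):
    o,d=ray(m,rc); return o+d*(z-o[2])/d[2]
def tri(rays):
    A=np.zeros((3,3));b=np.zeros(3)
    for o,d in rays:
        P=np.eye(3)-np.outer(d,d);A+=P;b+=P@o
    x=np.linalg.solve(A,b);return x,[np.linalg.norm((np.eye(3)-np.outer(d,d))@(x-o)) for o,d in rays]
def proj(m,p):
    c=rotm(m).T@(np.array(p)-np.array(m['xyz']));u=np.array(m['camera_matrix'])@c;return u[1]/u[2],u[0]/u[2]
E
python3 - <<'E'
from h import *
np.set_printoptions(precision=4,suppress=True)
print(r.state())
names=['red_driver','orange_driver','yellow_driver','blue_driver','red_cup','orange_cup','yellow_cup','blue_cup','oil_bottle','tape_measure']
for c in ['scene','top']:
    cv2.imwrite(f'pics/{c}0.png',r.read_camera(c));m=r.camera_model(c);print(c,m)
    for n in names:
        print(n,[(np.round(d['location'],1),round(d['confidence'],2)) for d in r.place_of(c,n)])
im=r.read_camera('wrist');cv2.imwrite('pics/wrist0.png',im)
E
```

```text
{'time': 0.0, 'joints': array([ 0.9329,  0.159 ,  1.5982, -0.    ,  1.3862, -0.2101]), 'joint_velocities': array([-0.0004,  0.    , -0.0005, -0.0018,  0.0016, -0.0029]), 'tau': array([  0.0003, -38.5584, -32.2103,   0.0698,   0.0379,  -0.0002]), 'position': array([0.2382, 0.5227, 0.2137]), 'eef_rot': array([-0.6667, -3.0693,  0.0026]), 'ft_force': array([ 0.3273, -0.186 , -0.1078]), 'moment': array([ 0.0014, -0.0124, -0.0011]), 'finger_force': 0.0, 'grip_width': 0.997966952716198}
scene {'camera_matrix': array([[441.1375,   0.    , 284.8235],
       [  0.    , 441.1375, 210.4688],
       [  0.    ,   0.    ,   1.    ]]), 'xyz': array([-0.0446, -0.41  ,  0.4869]), 'rotation': array([-1.8668,  1.0141, -0.6342])}
red_driver [(array([238.6, 286.2]), 0.57)]
orange_driver [(array([244.3, 303.3]), 0.85)]
yellow_driver [(array([256.5, 322.6]), 0.78)]
blue_driver [(array([227.5, 268.5]), 0.57)]
red_cup [(array([235.6, 238.6]), 0.58)]
orange_cup [(array([218.4, 202.3]), 0.49)]
yellow_cup [(array([245.2, 260.9]), 0.69)]
blue_cup [(array([233. , 220.5]), 0.53)]
oil_bottle []
tape_measure [(array([304. , 382.2]), 0.91)]
top {'camera_matrix': array([[532.3026,   0.    , 279.4163],
       [  0.    , 532.3026, 219.3585],
       [  0.    ,   0.    ,   1.    ]]), 'xyz': array([0.3854, 0.044 , 1.2336]), 'rotation': array([-2.1646,  2.1322, -0.2357])}
red_driver [(array([208.4, 275. ]), 0.45), (array([279.8, 306.2]), 0.39)]
orange_driver []
yellow_driver [(array([210.6, 275.4]), 0.71), (array([219.2, 317.1]), 0.57)]
blue_driver [(array([202.7, 257.2]), 0.58), (array([206.1, 210.4]), 0.55), (array([212.1, 274.9]), 0.43)]
red_cup [(array([277.1, 283.1]), 0.43)]
orange_cup [(array([273.5, 235.3]), 0.7)]
yellow_cup [(array([277. , 303.1]), 0.46), (array([211.3, 275.5]), 0.31), (array([245.7, 384.7]), 0.23)]
blue_cup [(array([276., 260.]), 0.66)]
oil_bottle [(array([237.5, 192.3]), 0.8)]
tape_measure [(array([244.6, 384.3]), 0.78)]
```

```bash
python3 - <<'E'
import cv2
a=cv2.imread('pics/scene0.png');b=cv2.imread('pics/top0.png')
cv2.imwrite('pics/s0c.png',cv2.resize(a[120:345,150:450],None,fx=2.66,fy=2.66,interpolation=cv2.INTER_CUBIC))
cv2.imwrite('pics/t0c.png',cv2.resize(b[150:330,160:430],None,fx=2.9,fy=2.9,interpolation=cv2.INTER_CUBIC))
E
```

```text
(no output)
```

View pics/s0c.png

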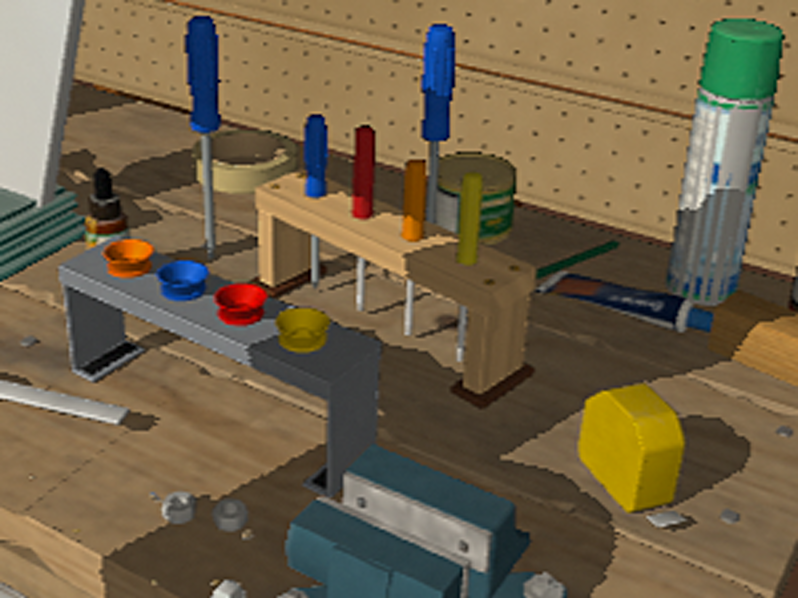

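View pics/t0c.png

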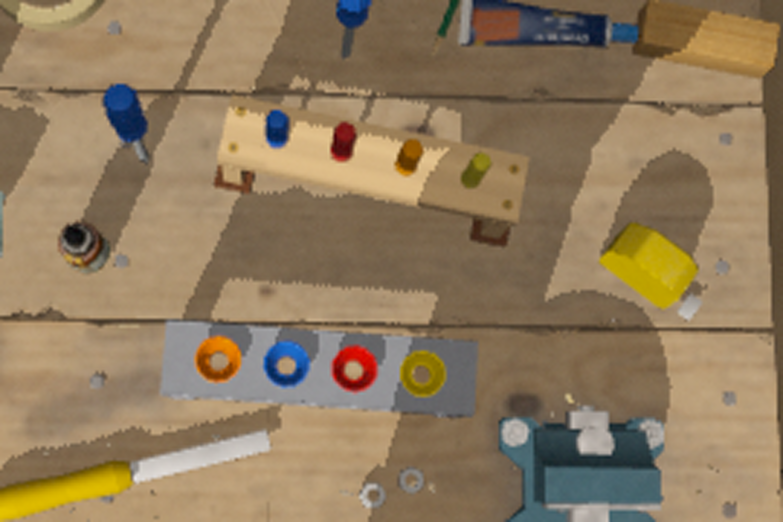

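View pics/scene0.png

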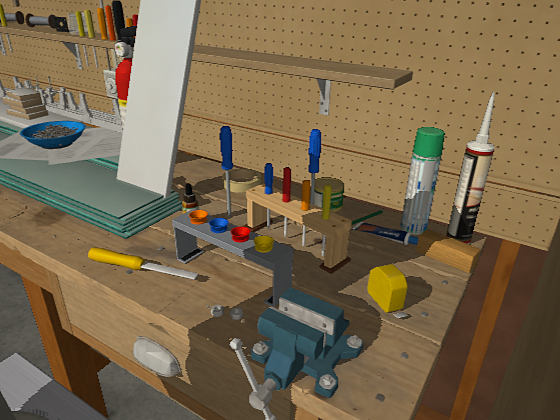

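The scene crop (offset 150,120, ×2.66) shows the plywood rack's handles at blue (316,155), red (364,170), orange (414,200) and yellow (471,220). The bushes run orange (128,258), blue (183,280), red (241,303), yellow (302,328). There are three blue drivers: two tall ones on the bench at (202,75) and (438,80), and the short one in the rack at (316,155). The rack one is the smallest and the only one standing in a hole, so it's the one to move, and this enlarged crop confirms it. In the top crop the bottle is at (80,245) and the tape measure at (650,265).

```bash
cat > fit.py <<'E'
from h import *
from scipy.optimize import least_squares
HUE={'red':(170,8),'orange':(9,19),'yellow':(22,35),'blue':(100,125)}
def blob(im,col,rc,smin=120,vmin=50):
    hsv=cv2.cvtColor(im,cv2.COLOR_BGR2HSV);h,s,v=cv2.split(hsv);a,b=HUE[col]
    m=((h>=a)&(h<=b)) if a<b else ((h>=a)|(h<=b))
    m=(m&(s>smin)&(v>vmin)).astype(np.uint8)
    n,l,st,ce=cv2.connectedComponentsWithStats(m)
    ys,xs=np.nonzero(m);k=np.argmin((ys-rc[0])**2+(xs-rc[1])**2);i=l[ys[k],xs[k]]
    c=cv2.convexHull(np.argwhere(l==i)[:,::-1].astype(np.int32));k=np.zeros(m.shape,np.uint8);cv2.fillConvexPoly(k,c,1)
    y,x=np.nonzero(k);return np.array([y.mean(),x.mean()]),st[i]
T=np.linspace(0,2*np.pi,24,endpoint=False)
def model(cam,p,rings):
    pts=np.array([[p[0]+q*np.cos(t),p[1]+q*np.sin(t),p[2]+z] for q,z in rings for t in T])
    uv=np.array([proj(cam,a)[::-1] for a in pts],np.float32);M=cv2.moments(cv2.convexHull(uv));return np.array([M['m01']/M['m00'],M['m10']/M['m00']])
CUP=[(.0175,.013),(.0175,.011),(.010,0)]
L=dict(red=.154,orange=.144,yellow=.150,blue=.149)
def HAN(c): return [(.0075,.0845),(.008,L[c])]
def fit(obs,rings,p0,fixz=None):
    f=lambda p:np.concatenate([model(m,[p[0],p[1],p[2] if fixz is None else fixz],rings)-c for m,c in obs])
    s=least_squares(f,p0,x_scale=.01,diff_step=1e-4);return s.x,s.fun
E
python3 - <<'E'
from fit import *
np.set_printoptions(precision=4,suppress=True)
S=cv2.imread('pics/scene0.png');Tp=cv2.imread('pics/top0.png');ms,mt=r.camera_model('scene'),r.camera_model('top')
sc=lambda x,y:(120+y/2.66,150+x/2.66); tc=lambda x,y:(150+y/2.9,160+x/2.9)
cup=dict(orange=((128,270),(218,375)),blue=((183,290),(287,380)),red=((241,315),(355,385)),yellow=((302,340),(422,390)))
dr=dict(blue=((316,155),(277,128)),red=((364,170),(343,140)),orange=((414,200),(409,155)),yellow=((471,220),(477,168)))
for nm,D in (('cup',cup),('drv',dr)):
    P=[]
    for c,(a,b) in D.items():
        o1,s1=blob(S,c,sc(*a));o2,s2=blob(Tp,c,tc(*b))
        p,e=fit([(ms,o1),(mt,o2)],CUP if nm=='cup' else HAN(c),[.35,.05,.05])
        print(nm,c,p,'res px',e,s1,s2);P.append(p)
    P=np.array(P);print('gaps',np.linalg.norm(np.diff(P[:,:2],axis=0),axis=1),'dir',(P[-1]-P[0])/np.linalg.norm(P[-1]-P[0]))
for n in ['oil_bottle','tape_measure']:
    d=r.place_of('top',n); print(n,[atz(mt,q['location'],0) for q in d[:1]])
for q in ((120,95),(348,10)): print('bigblue top z.2',atz(mt,tc(*q),.2))
print(rotm(ms),)
E
```

```text
cup orange [0.4689 0.0907 0.0867] res px [-0.0377  0.347   0.285  -0.2971] [188 210  20  15 230] [227 266  16  16 179]
cup blue [0.4657 0.0403 0.0877] res px [-0.0474  0.4024  0.3301 -0.3659] [209 218  19  15 235] [251 268  16  16 162]
cup red [ 0.4636 -0.0092  0.0871] res px [-0.0472  0.3749  0.3052 -0.3603] [230 226  21  17 266] [274 269  16  16 173]
cup yellow [ 0.4605 -0.0596  0.0869] res px [-0.0472  0.3503  0.2845 -0.3593] [254 236  20  17 281] [298 271  16  16 174]
gaps [0.0505 0.0495 0.0505] dir [-0.0559 -0.9984  0.0011]
drv blue [0.6366 0.0507 0.0037] res px [-0.0387  0.2665  0.1708 -0.2256] [264 164   9  30 223] [252 188   7  13  77]
drv red [0.6277 0.0017 0.0014] res px [ 0.001   0.2542  0.161  -0.2076] [282 168   9  35 248] [274 192   9  14  88]
drv orange [ 0.6197 -0.0396 -0.0429] res px [-0.8681  5.6121  3.6632 -5.2943] [ 243  162  108  106 3323] [296 197  10  14  96]
drv yellow [ 0.6084 -0.0964  0.004 ] res px [-0.0163  0.0959  0.0607 -0.0961] [321 184  11  36 282] [319 203  10  12  77]
gaps [0.0497 0.0421 0.0579] dir [-0.1884 -0.9821  0.0023]
oil_bottle [array([0.5586, 0.1945, 0.    ])]
tape_measure [array([ 0.5496, -0.2558,  0.    ])]
bigblue top z.2 [0.6405 0.1565 0.2   ]
bigblue top z.2 [0.7048 0.001  0.2   ]
[[ 0.5337 -0.3887  0.751 ]
 [-0.8454 -0.267   0.4626]
 [ 0.0207 -0.8818 -0.4711]]
```

```bash
python3 - <<'E'
from fit import *
np.set_printoptions(precision=4,suppress=True)
S=cv2.imread('pics/scene0.png');Tp=cv2.imread('pics/top0.png');ms,mt=r.camera_model('scene'),r.camera_model('top')
sc=lambda x,y:(120+y/2.66,150+x/2.66); tc=lambda x,y:(150+y/2.9,160+x/2.9)
for a,b in (((202,75),(120,100)),((438,80),(350,5))):
    o1,s1=blob(S,'blue',sc(*a));o2,s2=blob(Tp,'blue',tc(*b));x,e=tri([ray(ms,o1),ray(mt,o2)])
    k=[(z,proj(ms,[x[0],x[1],z])[0]) for z in (.15,.2,.25,.3)]
    print('big',x,e,s1,s2,k)
HUE['orange']=(8,21)
o2,_=blob(Tp,'orange',tc(409,155)); 
# orange in scene: restrict
S2=np.zeros_like(S);S2[175:215,298:314]=S[175:215,298:314]
o1,s=blob(S2,'orange',sc(414,200),150,60);print(s,fit([(ms,o1),(mt,o2)],HAN('orange'),[.6,-.05,.005]))
print(R.from_rotvec(r.state()['eef_rot']).as_matrix())
E
```

```text
big [0.6372 0.1579 0.164 ] [np.float64(0.0006157020486729939), np.float64(0.0006157020486729316)] [220 126  13  44 441] [196 179  14  20 196] [(0.15, np.float64(153.9517325112412)), (0.2, np.float64(131.11333956886847)), (0.25, np.float64(107.06105573418058)), (0.3, np.float64(81.69545893184745))]
big [ 0.7277 -0.0039  0.1654] [np.float64(0.0006593015316151088), np.float64(0.000659301531614995)] [309 129  12  44 440] [276 137  13  23 225] [(0.15, np.float64(157.34705010952985)), (0.2, np.float64(134.42401237747183)), (0.25, np.float64(110.2730969168564)), (0.3, np.float64(84.79293138683585))]
[300 180  11  31 257] (array([ 0.6185, -0.0472,  0.002 ]), array([-0.041 ,  0.2735,  0.1747, -0.2584]))
[[-0.9099  0.4149  0.    ]
 [ 0.4149  0.9099  0.    ]
 [-0.      0.     -1.    ]]
```

View pics/top0.png

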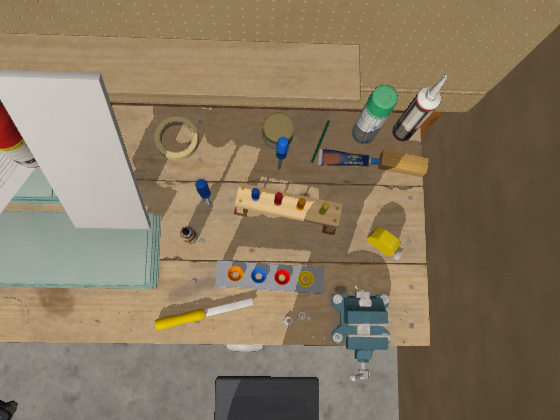

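The full top view shows the panel's right edge running from (100,75) to (150,228), the shelf front edge at row 100, and a clear bench in front of both racks.

```bash
python3 - <<'E'
from h import *
ms,mt=r.camera_model('scene'),r.camera_model('top')
for n,a,b in (('shelf corner',(72,412),(98,360)),('panel base R',(208,172),(228,150)),):
    print(n,tri([ray(ms,a),ray(mt,b)]))
for z in (0,.05,.3,.5): print(z,atz(mt,(228,150),z),atz(mt,(75,100),z))
E
```

```text
shelf corner (array([ 0.7794418 , -0.15206173,  0.33000702]), [np.float64(0.015240150154737585), np.float64(0.01524015015473763)])
panel base R (array([0.5819684 , 0.28859893, 0.00515874]), [np.float64(0.004960500752124144), np.float64(0.0049605007521239634)])
0 [0.57915975 0.29303495 0.        ] [0.95420058 0.43378984 0.        ]
0.05 [0.57130653 0.2829407  0.05      ] [0.93114625 0.41799054 0.05      ]
0.3 [0.53204038 0.23246948 0.3       ] [0.81587461 0.33899403 0.3       ]
0.5 [0.50062747 0.19209249 0.5       ] [0.72365729 0.27579682 0.5       ]
```

Emit:
servo_tool(
  targets=[
    [[0,0,-0.03,0,0,0,0],[-0.03,-0.065,-0.03,0,0,0,0],[-0.03,-0.065,-0.03,0,0,0,0]],
  ],
)

```text
time: 1.5
position: [0.2386, 0.4511, 0.259]
eef_rot: [-0.664, -3.07, 0.003]
ft_force: [1.3, -0.5, 0.5]
grip_width: 1.001
finger_force: 0.0
```

Emit:
servo_tool(
  targets=[
    [[-0.03,-0.065,-0.012,0,0,0,0],[-0.03,-0.065,-0.012,0,0,0,0],[-0.03,-0.065,-0.012,0,0,0,0],[-0.03,-0.065,-0.012,0,0,0,0],[-0.03,-0.065,-0.012,0,0,0,0],[-0.03,-0.065,-0.012,0,0,0,0.3],[-0.03,-0.065,-0.012,0,0,0,0.3],[0,0,0,0,0,0.08,0.3],[0,0,0,0,0,0.08,0.3],[0,0,0,0,0,0.08,0.3],[0,0,0,0,0,0.08,0.3],[0,0,0,0,0,0.08,0.3]],
  ],
)

```text
time: 2.5
position: [0.2401, 0.2009, 0.3018]
eef_rot: [1.553, 2.73, 0.001]
ft_force: [-0.4, -0.2, -1.0]
grip_width: 0.704
finger_force: 0.0
```

Emit:
servo_tool(
  targets=[
    [[0,0,0,0,0,0.08,0.4],[0,0,0,0,0,0.08,0.4],[0,0,0,0,0,0.08,0.4],[0,0,0,0,0,0.08,0.4],[0,0,0,0,0,0.08,0.4],[0,0,0,0,0,0.045,0.4],[0,0,0,0,0,0,0.4]],
  ],
)

```text
time: 3.08
position: [0.24, 0.201, 0.3017]
eef_rot: [2.357, 2.077, 0.001]
ft_force: [0.4, -0.7, -0.2]
grip_width: 0.598
finger_force: 0.0
```

```bash
cat > go.py <<'E'
from h import *
import sys
def to(p,yaw=None):
    s=r.state();M=R.from_rotvec(s['eef_rot']).as_matrix()
    d=M.T@(np.array(p)-s['position'])/.5
    print('pos',s['position'].round(4),'shift units',d.round(3),'rows',(np.linalg.norm(d)/.08).round(1),'yaw',np.arctan2(M[1,1],M[0,1]).round(3),'tilt',M[:,2].round(3),'t',s['time'],'w',s['grip_width'],'f',s['finger_force'])
E
python3 -c "
from go import *
to([.62,-.047,.3]);print(r.state()['joints'])
m=r.camera_model('wrist');print(m['xyz'],rotm(m)[:,2])"
```

```text
pos [0.24   0.201  0.3017] shift units [-0.396  0.816  0.004] rows 11.3 yaw -0.126 tilt [ 0.  0. -1.] t 3.0833 w 0.598325299779948 f 0.0
[ 3.04131971e-01 -6.45110029e-01  2.09046311e+00 -3.27883778e-05
  1.69584757e+00  4.30252227e-01]
[0.24919633 0.2815188  0.47139347] [-0.03563289 -0.28484605 -0.95791076]
```

Emit:
servo_tool(
  targets=[
    [[-0.029,0.06,-0.005,0,0,0,0.5],[-0.029,0.06,-0.005,0,0,0,0.5],[-0.029,0.06,-0.005,0,0,0,0.5],[-0.029,0.06,-0.005,0,0,0,0.5],[-0.029,0.06,-0.005,0,0,0,0.5],[-0.029,0.06,-0.005,0,0,0,0.5],[-0.029,0.06,-0.005,0,0,0,0.5],[-0.029,0.06,-0.005,0,0,0,0.5],[-0.029,0.06,-0.005,0,0,0,0.5],[-0.029,0.06,-0.005,0,0,0,0.5],[-0.029,0.06,0,0,0,0,0.5],[0,0,0,0,0,0,0.5]],
  ],
)

```text
time: 4.08
position: [0.5505, -0.0015, 0.3245]
eef_rot: [-2.356, -2.077, 0.003]
ft_force: [1.3, 0.1, -0.8]
grip_width: 0.501
finger_force: 0.0
```

```bash
python3 - <<'E'
from go import *
m=r.camera_model('wrist');im=r.read_camera('wrist');cv2.imwrite('pics/w1.png',im)
import pickle;pickle.dump(m,open('w1.pkl','wb'));to([.62,-.047,.25])
for n,p in dict(bl=(.6366,.0507,.154),re=(.6277,.0017,.1595),ora=(.6185,-.0472,.149),ye=(.6084,-.0964,.155),co=(.4689,.0907,.1),cb=(.4657,.0403,.1),cr=(.4636,-.0092,.1),cy=(.4605,-.0596,.1)).items(): print(n,np.round(proj(m,p)))
E
```

```text
pos [5.488e-01 2.000e-04 3.250e-01] shift units [-0.076  0.154  0.15 ] rows 2.8 yaw -0.125 tilt [-0.003  0.    -1.   ] t 4.1333 w 0.496352405232573 f 0.0
bl [142. 347.]
re [186. 343.]
ora [223. 336.]
ye [261. 332.]
co [125. 207.]
cb [164. 212.]
cr [199. 217.]
cy [233. 221.]
```

View pics/w1.png

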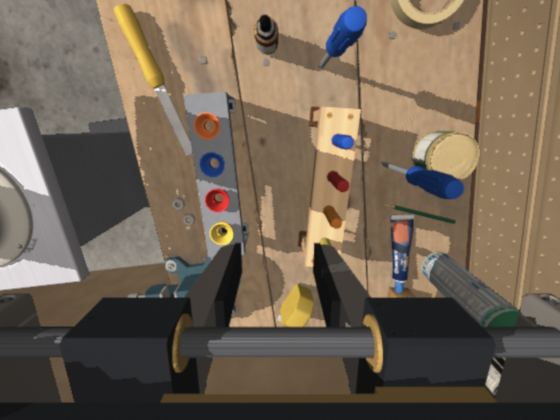

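The wrist view shows bushes at columns and rows (207,126), (212,164), (217,200) and (221,234), matching my projected positions within a pixel. The rack handles at (343,141), (340,181), (333,217) and (325,243) match too. I'll take the orange driver first.

Emit:
servo_tool(
  targets=[
    [[-0.019,0.0375,0.03,0,0,0,0.5],[-0.019,0.0375,0.03,0,0,0,0.5],[-0.019,0.0375,0.03,0,0,0,0.5],[-0.019,0.0375,0.03,0,0,0,0.5],[0,0,0.06,0,0,0,0.5],[0,0,0.06,0,0,0,0.5],[0,0,0,0,0,0,0.5],[0,0,0,0,0,0,0.5],[0,0,0,0,0,0,0.5]],
  ],
  grip_force=25,
)

```text
time: 4.88
position: [0.6179, -0.0449, 0.209]
eef_rot: [2.352, 2.079, 0.002]
ft_force: [-0.1, -0.1, -0.2]
grip_width: 0.502
finger_force: 0.0
```

```bash
python3 -c "
from go import *
to([.6182,-.0473,.122])"
```

```text
pos [ 0.6179 -0.0449  0.209 ] shift units [-0.005  0.001  0.174] rows 2.2 yaw -0.123 tilt [ 0.003 -0.001 -1.   ] t 4.8833 w 0.5016326904553223 f 0.0
```

Emit:
servo_tool(
  targets=[
    [[-0.005,0,0.05,0,0,0,0.5],[0,0,0.05,0,0,0,0.5],[0,0,0.04,0,0,0,0.5],[0,0,0.034,0,0,0,0.5],[0,0,0,0,0,0,0.5],[0,0,0,0,0,0,1],[0,0,0,0,0,0,1],[0,0,0,0,0,0,1],[0,0,0,0,0,0,1],[0,0,0,0,0,0,1],[0,0,0,0,0,0,1],[0,0,0,0,0,0,1]],
  ],
)

```text
time: 5.88
position: [0.6179, -0.048, 0.121]
eef_rot: [2.354, 2.078, 0.002]
ft_force: [-0.3, 0.3, 6.1]
grip_width: 0.163
finger_force: 24.9
```

```bash
python3 -c "
from go import *
to([.6182,-.0473,.122])"
```

```text
pos [ 0.6179 -0.048   0.121 ] shift units [ 0.001  0.    -0.002] rows 0.0 yaw -0.124 tilt [ 0.002 -0.001 -1.   ] t 5.8833 w 0.16341262970992948 f 24.853365754679544
```

Emit:
servo_tool(
  targets=[
    [[0,0,-0.03,0,0,0,1],[0,0,-0.05,0,0,0,1],[0,0,-0.06,0,0,0,1],[0,0,-0.06,0,0,0,1],[0,0,-0.06,0,0,0,1],[0,0,-0.06,0,0,0,1],[0,0,-0.02,0,0,0,1],[0,-0.05,0,0,0,0,1],[0,-0.06,0,0,0,0,1],[0,-0.06,0,0,0,0,1],[0.02,-0.06,0,0,0,0,1],[0.04,-0.06,0,0,0,0,1]],
  ],
)

```text
time: 6.88
position: [0.4749, -0.0006, 0.2876]
eef_rot: [-2.357, -2.075, 0.003]
ft_force: [0.4, 0.0, -0.7]
grip_width: 0.169
finger_force: 24.8
```

Emit:
servo_tool(
  targets=[
    [[0.06,-0.04,0,0,0,0,1],[0.06,0,0,0,0,0,1],[0.05,0,0,0,0,0,1],[0,0,0,0,0,0,1],[0,0,0,0,0,0,1],[0,0,0,0,0,0,1]],
  ],
)

```text
time: 7.38
position: [0.4673, 0.0864, 0.2886]
eef_rot: [-2.355, -2.079, 0.002]
ft_force: [-0.2, -0.4, -0.1]
grip_width: 0.168
finger_force: 24.8
```

```bash
python3 - <<'E'
from go import *
to([.4689,.0907,.122])
a=r.read_camera('scene')
cv2.imwrite('pics/s2.png',cv2.resize(a[80:345,150:450],None,fx=2.2,fy=2.2,interpolation=cv2.INTER_CUBIC))
E
```

```text
pos [0.4673 0.0864 0.2886] shift units [0.009 0.003 0.333] rows 4.2 yaw -0.124 tilt [-0.002 -0.    -1.   ] t 7.3833 w 0.16804234474097265 f 24.82725026619846
```

View pics/s2.png

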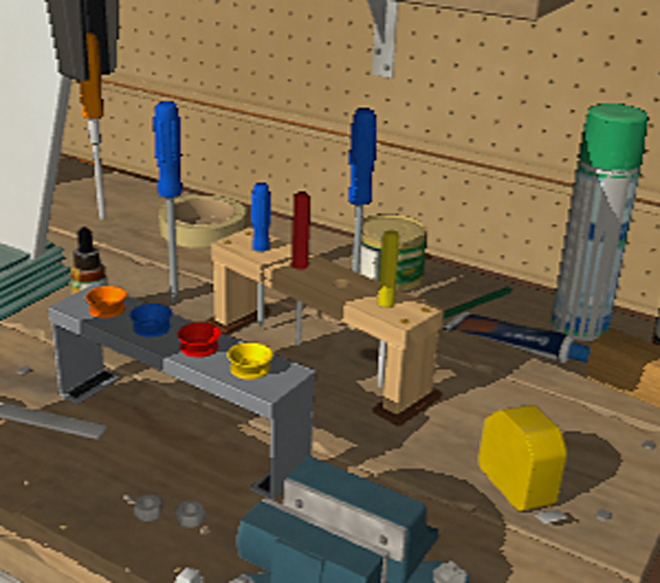

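The crop shows the orange driver hanging from the gripper, tip at crop (102,218), above the orange bush at (106,300). I'll check the tip offset.

```bash
python3 - <<'E'
from go import *
m=r.camera_model('scene')
for z in (.172,.19,.255): print(z,np.array(proj(m,[.4673,.0864,z])), (np.array(proj(m,[.4673,.0864,z]))[::-1]-[150,80])*2.2)
E
```

```text
0.172 [179.30361246 196.32838314] [101.9224429  218.46794741]
0.19 [169.66620389 195.55136375] [100.21300025 197.26564856]
0.255 [132.98312091 192.59377754] [ 93.70631058 116.56286599]
```

Emit:
servo_tool(
  targets=[
    [[0.009,0.003,0.04,0,0,0,1],[0,0,0.05,0,0,0,1],[0,0,0.05,0,0,0,1],[0,0,0.05,0,0,0,1],[0,0,0.05,0,0,0,1],[0,0,0.04,0,0,0,1],[0,0,0.03,0,0,0,1],[0,0,0.015,0,0,0,1],[0,0,0.005,0,0,0,1],[0,0,0,0,0,0,1],[0,0,0,0,0,0,1]],
  ],
)

```text
time: 8.35
position: [0.4703, 0.0907, 0.1254]
eef_rot: [2.355, 2.078, 0.001]
ft_force: [-0.6, -0.9, -0.7]
grip_width: 0.165
finger_force: 24.8
```

Emit:
servo_tool(
  targets=[
    [[0,0,0.003,0,0,0,1],[0,0,0.003,0,0,0,1],[0,0,0,0,0,0,1]],
  ],
)

```text
time: 8.6
position: [0.4705, 0.0907, 0.1241]
eef_rot: [2.354, 2.078, 0.001]
ft_force: [-5.6, -2.3, 10.3]
grip_width: 0.165
finger_force: 25.0
```

Emit:
servo_tool(
  targets=[
    [[0,0,0,0,0,0,0.5],[0,0,0,0,0,0,0.5],[0,0,0,0,0,0,0.5],[0,0,0,0,0,0,0.5],[0,0,0,0,0,0,0.5],[0,0,-0.03,0,0,0,0.5],[0,0,-0.06,0,0,0,0.5],[0,0,-0.06,0,0,0,0.5],[0,0,-0.03,0,0,0,0.5],[-0.006,0.06,0,0,0,0,0.5],[-0.006,0.06,0,0,0,0,0.5],[-0.006,0.06,0,0,0,0,0.5]],
  ],
)

```text
time: 9.6
position: [0.5592, 0.0709, 0.2122]
eef_rot: [2.354, 2.079, 0.002]
ft_force: [-0.1, 0.5, 0.5]
grip_width: 0.503
finger_force: 0.0
```

Emit:
servo_tool(
  targets=[
    [[-0.006,0.06,0,0,0,0,0.5],[-0.006,0.06,0,0,0,0,0.5],[-0.006,0.04,0,0,0,0,0.5],[0,0,0,0,0,0,0.5],[0,0,0,0,0,0,0.5],[0,0,0,0,0,0,0.5]],
  ],
)

```text
time: 10.1
position: [0.6354, 0.0525, 0.2112]
eef_rot: [-2.354, -2.079, 0.001]
ft_force: [-1.3, -0.7, -0.2]
grip_width: 0.502
finger_force: 0.0
```

```bash
python3 - <<'E'
from fit import *
from go import to
to([.6366,.0507,.129])
ims=[r.read_camera(c) for c in('scene','top')];ms=[r.camera_model(c) for c in('scene','top')]
k=[(blob(i,'orange',proj(m,[.4689,.0907,.13])),m) for i,m in zip(ims,ms)];print(k[0][0],k[1][0])
a=ims[0];cv2.imwrite('pics/s3.png',cv2.resize(a[130:300,150:390],None,fx=2.5,fy=2.5,interpolation=cv2.INTER_CUBIC))
E
```

```text
pos [0.6354 0.0525 0.2112] shift units [-0.003  0.003  0.164] rows 2.1 yaw -0.124 tilt [-0.001  0.    -1.   ] t 10.1 w 0.5024299874150775 f 0.0
(array([207.20485584, 195.01365706]), array([182, 189,  26,  36, 465], dtype=int32)) (array([276., 279.]), array([279, 276,   1,   1,   1], dtype=int32))
```

View pics/s3.png

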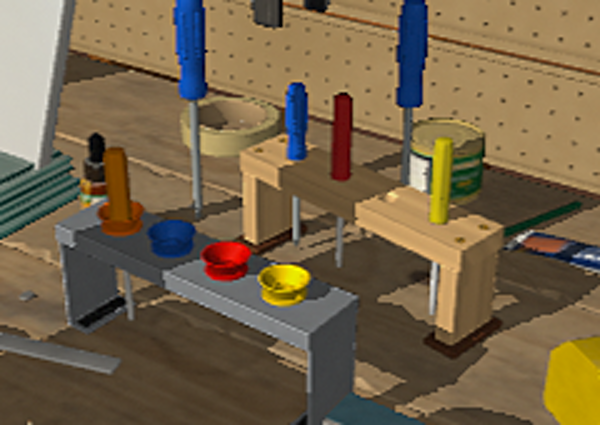

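The crop shows the orange driver seated in its bush at (118,200), upright, with its blade showing below the shelf. Next is the small blue driver at (296,120).

Emit:
servo_tool(
  targets=[
    [[-0.003,0.002,0.05,0,0,0,0.5],[0,0,0.05,0,0,0,0.5],[0,0,0.04,0,0,0,0.5],[0,0,0.024,0,0,0,0.5],[0,0,0,0,0,0,0.5],[0,0,0,0,0,0,1],[0,0,0,0,0,0,1],[0,0,0,0,0,0,1],[0,0,0,0,0,0,1],[0,0,0,0,0,0,1],[0,0,0,0,0,0,1],[0,0,0,0,0,0,1]],
  ],
)

```text
time: 11.2
position: [0.6379, 0.0504, 0.1309]
eef_rot: [2.354, 2.078, 0.003]
ft_force: [0.7, -1.1, 3.8]
grip_width: 0.174
finger_force: 25.0
```

```bash
python3 - <<'E'
from go import *
to([.4652,.0403,.129])
m=r.camera_model('scene')
print((np.array(proj(m,[.4689,.0907,.151])[::-1])-[150,130])*2.5,(np.array(proj(m,[.4689,.0907,.007])[::-1])-[150,130])*2.5)
E
```

```text
pos [0.6379 0.0504 0.1309] shift units [-0.063 -0.34   0.003] rows 4.3 yaw -0.125 tilt [ 0.002 -0.    -1.   ] t 11.2 w 0.17434851589466452 f 25.001540961675346
[114.97928993 148.38997979] [128.93995276 318.68346938]
```

Emit:
servo_tool(
  targets=[
    [[0,0,-0.03,0,0,0,1],[0,0,-0.05,0,0,0,1],[0,0,-0.06,0,0,0,1],[0,0,-0.06,0,0,0,1],[0,0,-0.06,0,0,0,1],[0,0,-0.06,0,0,0,1],[0,-0.04,-0.02,0,0,0,1],[-0.01,-0.06,0,0,0,0,1],[-0.01,-0.06,0,0,0,0,1],[-0.01,-0.06,0,0,0,0,1],[-0.01,-0.06,0,0,0,0,1],[-0.02,-0.05,0,0,0,0,1]],
  ],
)

```text
time: 12.2
position: [0.4673, 0.042, 0.299]
eef_rot: [-2.353, -2.079, 0.001]
ft_force: [1.0, 0.2, -0.5]
grip_width: 0.175
finger_force: 25.0
```

Emit:
servo_tool(
  targets=[
    [[0,-0.01,0,0,0,0,1],[0,0,0,0,0,0,1],[0,0,0,0,0,0,1],[0,0,0,0,0,0,1]],
  ],
)

```text
time: 12.53
position: [0.4653, 0.0419, 0.2995]
eef_rot: [-2.355, -2.079, -0.0]
ft_force: [0.4, 0.3, -0.1]
grip_width: 0.172
finger_force: 25.0
```

```bash
python3 -c "
from go import *
to([.4648,.0403,.134])"
```

```text
pos [0.4653 0.0419 0.2995] shift units [-0.003 -0.001  0.331] rows 4.1 yaw -0.125 tilt [ 0.  0. -1.] t 12.5333 w 0.17205114203459176 f 24.99818719457835
```

Emit:
servo_tool(
  targets=[
    [[-0.003,-0.001,0.04,0,0,0,1],[0,0,0.05,0,0,0,1],[0,0,0.05,0,0,0,1],[0,0,0.05,0,0,0,1],[0,0,0.05,0,0,0,1],[0,0,0.04,0,0,0,1],[0,0,0.03,0,0,0,1],[0,0,0.015,0,0,0,1],[0,0,0.005,0,0,0,1],[0,0,0.002,0,0,0,1],[0,0,0,0,0,0,1]],
  ],
)

```text
time: 13.45
position: [0.4649, 0.0404, 0.1344]
eef_rot: [2.354, 2.078, 0.002]
ft_force: [1.4, -0.0, -0.7]
grip_width: 0.175
finger_force: 25.0
```

Emit:
servo_tool(
  targets=[
    [[0,0,0.003,0,0,0,1],[0,0,0.002,0,0,0,1],[0,0,0,0,0,0,1]],
  ],
)

```text
time: 13.7
position: [0.4656, 0.0402, 0.1329]
eef_rot: [2.353, 2.077, 0.004]
ft_force: [1.3, 0.2, 5.0]
grip_width: 0.176
finger_force: 25.0
```

Emit:
servo_tool(
  targets=[
    [[0,0,0,0,0,0,0.5],[0,0,0,0,0,0,0.5],[0,0,0,0,0,0,0.5],[0,0,0,0,0,0,0.5],[0,0,0,0,0,0,0.5],[0,0,-0.03,0,0,0,0.5],[0,0,-0.06,0,0,0,0.5],[0,0,-0.06,0,0,0,0.5],[0,0,-0.03,0,0,0,0.5],[-0.006,0.06,0,0,0,0,0.5],[-0.006,0.06,0,0,0,0,0.5],[-0.006,0.06,0,0,0,0,0.5]],
  ],
)

```text
time: 14.7
position: [0.5531, 0.0202, 0.2216]
eef_rot: [2.355, 2.079, 0.001]
ft_force: [0.2, -0.2, -0.2]
grip_width: 0.502
finger_force: 0.0
```

Emit:
servo_tool(
  targets=[
    [[-0.006,0.06,0,0,0,0,0.5],[-0.006,0.06,0,0,0,0,0.5],[-0.006,0.03,0,0,0,0,0.5],[0,0,0,0,0,0,0.5],[0,0,0,0,0,0,0.5],[0,0,0,0,0,0,0.5]],
  ],
)

```text
time: 15.2
position: [0.6244, 0.0025, 0.2208]
eef_rot: [-2.354, -2.078, 0.001]
ft_force: [-0.1, 0.1, -0.0]
grip_width: 0.499
finger_force: 0.0
```

```bash
python3 -c "
from go import *
to([.6277,.0017,.132])
cv2.imwrite('pics/s4.png',cv2.resize(r.read_camera('scene')[130:300,150:390],None,fx=2.5,fy=2.5,interpolation=cv2.INTER_CUBIC))
m=r.camera_model('scene')
for z in(.156,.007):print((np.array(proj(m,[.4655,.0403,z])[::-1])-[150,130])*2.5)"
```

```text
pos [0.6244 0.0025 0.2208] shift units [-0.001  0.007  0.177] rows 2.2 yaw -0.124 tilt [-0.001  0.    -1.   ] t 15.2 w 0.498962072000179 f 0.0
[166.94693021 161.69981797]
[177.38710578 342.33882874]
```

View pics/s4.png

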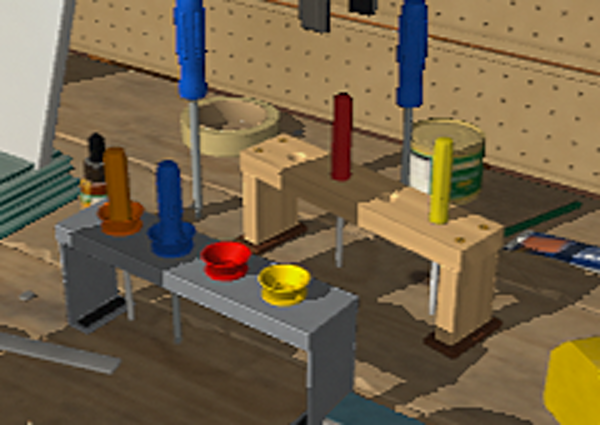

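The crop shows the blue driver seated upright at (168,205), top at (167,162) and tip at (178,342), both as predicted. Red is next.

Emit:
servo_tool(
  targets=[
    [[-0.001,0.007,0.05,0,0,0,0.5],[0,0,0.05,0,0,0,0.5],[0,0,0.04,0,0,0,0.5],[0,0,0.037,0,0,0,0.5],[0,0,0,0,0,0,0.5],[0,0,0,0,0,0,1],[0,0,0,0,0,0,1],[0,0,0,0,0,0,1],[0,0,0,0,0,0,1],[0,0,0,0,0,0,1],[0,0,0,0,0,0,1],[0,0,0,0,0,0,1]],
  ],
)

```text
time: 16.25
position: [0.6294, 0.0011, 0.1339]
eef_rot: [2.354, 2.078, 0.002]
ft_force: [-1.2, 0.4, 5.4]
grip_width: 0.169
finger_force: 25.0
```

```bash
python3 -c "
from go import *
to([.463,-.0092,.132])"
```

```text
pos [0.6294 0.0011 0.1339] shift units [-0.062 -0.328  0.003] rows 4.2 yaw -0.125 tilt [ 0.002 -0.    -1.   ] t 16.25 w 0.16931528406924876 f 24.98040051141288
```

Emit:
servo_tool(
  targets=[
    [[0,0,-0.03,0,0,0,1],[0,0,-0.05,0,0,0,1],[0,0,-0.06,0,0,0,1],[0,0,-0.06,0,0,0,1],[0,0,-0.06,0,0,0,1],[0,0,-0.06,0,0,0,1],[0,-0.04,-0.02,0,0,0,1],[-0.01,-0.06,0,0,0,0,1],[-0.01,-0.06,0,0,0,0,1],[-0.01,-0.06,0,0,0,0,1],[-0.01,-0.06,0,0,0,0,1],[-0.02,-0.05,0,0,0,0,1]],
  ],
)

```text
time: 17.25
position: [0.4594, -0.0074, 0.3021]
eef_rot: [-2.354, -2.08, 0.0]
ft_force: [0.3, -0.0, -0.2]
grip_width: 0.162
finger_force: 24.9
```

Emit:
servo_tool(
  targets=[
    [[0,0,0,0,0,0,1],[0,0,0,0,0,0,1],[0,0,0,0,0,0,1],[0,0,0,0,0,0,1]],
  ],
)

```text
time: 17.58
position: [0.4621, -0.0081, 0.3026]
eef_rot: [-2.355, -2.079, -0.0]
ft_force: [-0.0, -0.7, -0.7]
grip_width: 0.165
finger_force: 24.9
```

```bash
python3 -c "
from go import *
to([.463,-.0092,.137])"
```

```text
pos [ 0.4621 -0.0081  0.3026] shift units [-0.002  0.002  0.331] rows 4.1 yaw -0.124 tilt [ 0.  0. -1.] t 17.5833 w 0.1654528661418691 f 24.93594105821103
```

Emit:
servo_tool(
  targets=[
    [[-0.002,0.002,0.04,0,0,0,1],[0,0,0.05,0,0,0,1],[0,0,0.05,0,0,0,1],[0,0,0.05,0,0,0,1],[0,0,0.05,0,0,0,1],[0,0,0.04,0,0,0,1],[0,0,0.03,0,0,0,1],[0,0,0.015,0,0,0,1],[0,0,0.005,0,0,0,1],[0,0,0.003,0,0,0,1],[0,0,0,0,0,0,1],[0,0,0,0,0,0,1]],
  ],
)

```text
time: 18.58
position: [0.4631, -0.0094, 0.1371]
eef_rot: [2.354, 2.078, 0.002]
ft_force: [1.8, -0.2, -0.1]
grip_width: 0.16
finger_force: 24.9
```

Emit:
servo_tool(
  targets=[
    [[0,0,0.003,0,0,0,1],[0,0,0,0,0,0,1],[0,0,0,0,0,0,1]],
  ],
)

```text
time: 18.83
position: [0.4635, -0.0096, 0.1359]
eef_rot: [2.353, 2.077, 0.003]
ft_force: [2.8, -0.8, 4.7]
grip_width: 0.163
finger_force: 25.0
```

Emit:
servo_tool(
  targets=[
    [[0,0,0,0,0,0,0.5],[0,0,0,0,0,0,0.5],[0,0,0,0,0,0,0.5],[0,0,0,0,0,0,0.5],[0,0,0,0,0,0,0.5],[0,0,-0.03,0,0,0,0.5],[0,0,-0.06,0,0,0,0.5],[0,0,-0.06,0,0,0,0.5],[0,0,-0.03,0,0,0,0.5],[-0.0225,0.052,0,0,0,0,0.5],[-0.0225,0.052,0,0,0,0,0.5],[-0.0225,0.052,0,0,0,0,0.5]],
  ],
)

```text
time: 19.83
position: [0.5362, -0.0528, 0.225]
eef_rot: [2.354, 2.079, 0.0]
ft_force: [-1.1, 0.2, 0.2]
grip_width: 0.5
finger_force: 0.0
```

Emit:
servo_tool(
  targets=[
    [[-0.0225,0.052,0,0,0,0,0.5],[-0.0225,0.052,0,0,0,0,0.5],[-0.0225,0.05,0,0,0,0,0.5],[0,0,0,0,0,0,0.5],[0,0,0,0,0,0,0.5],[0,0,0,0,0,0,0.5]],
  ],
)

```text
time: 20.33
position: [0.6068, -0.0949, 0.2241]
eef_rot: [-2.354, -2.078, 0.001]
ft_force: [-0.2, 0.4, 0.6]
grip_width: 0.499
finger_force: 0.0
```

```bash
python3 -c "
from go import *
to([.609,-.0964,.127])"
```

```text
pos [ 0.6068 -0.0949  0.2241] shift units [-0.003  0.005  0.194] rows 2.4 yaw -0.124 tilt [-0.001  0.001 -1.   ] t 20.3333 w 0.4994372457294965 f 0.0
```

Emit:
servo_tool(
  targets=[
    [[-0.003,0.005,0.05,0,0,0,0.5],[0,0,0.06,0,0,0,0.5],[0,0,0.05,0,0,0,0.5],[0,0,0.034,0,0,0,0.5],[0,0,0,0,0,0,0.5],[0,0,0,0,0,0,1],[0,0,0,0,0,0,1],[0,0,0,0,0,0,1],[0,0,0,0,0,0,1],[0,0,0,0,0,0,1],[0,0,0,0,0,0,1],[0,0,0,0,0,0,1]],
  ],
)

```text
time: 21.33
position: [0.6105, -0.0975, 0.1288]
eef_rot: [2.354, 2.078, 0.001]
ft_force: [-0.7, 1.0, 5.4]
grip_width: 0.148
finger_force: 25.0
```

```bash
python3 -c "
from go import *
to([.4605,-.0594,.129])"
```

```text
pos [ 0.6105 -0.0975  0.1288] shift units [ 0.038 -0.307 -0.001] rows 3.9 yaw -0.124 tilt [ 0.002 -0.001 -1.   ] t 21.3333 w 0.14765916173835178 f 24.971283831400797
```

Emit:
servo_tool(
  targets=[
    [[0,0,-0.03,0,0,0,1],[0,0,-0.05,0,0,0,1],[0,0,-0.06,0,0,0,1],[0,0,-0.06,0,0,0,1],[0,0,-0.06,0,0,0,1],[0,0,-0.06,0,0,0,1],[0,-0.04,-0.02,0,0,0,1],[0.008,-0.06,0,0,0,0,1],[0.008,-0.06,0,0,0,0,1],[0.008,-0.06,0,0,0,0,1],[0.008,-0.05,0,0,0,0,1],[0.008,-0.04,0,0,0,0,1]],
  ],
)

```text
time: 22.33
position: [0.4567, -0.0575, 0.2972]
eef_rot: [-2.355, -2.079, 0.001]
ft_force: [-0.9, -0.5, -1.2]
grip_width: 0.15
finger_force: 24.9
```

Emit:
servo_tool(
  targets=[
    [[0,0,0,0,0,0,1],[0,0,0,0,0,0,1],[0,0,0,0,0,0,1],[0,0,0,0,0,0,1]],
  ],
)

```text
time: 22.67
position: [0.4592, -0.0584, 0.2975]
eef_rot: [-2.355, -2.079, 0.0]
ft_force: [-0.1, 0.4, -1.4]
grip_width: 0.152
finger_force: 24.9
```

```bash
python3 -c "
from go import *
to([.4603,-.0594,.1315])
cv2.imwrite('pics/s5.png',cv2.resize(r.read_camera('scene')[80:300,150:390],None,fx=2.5,fy=2.5,interpolation=cv2.INTER_CUBIC))
s=r.state();p=s['position'];m=r.camera_model('scene')
print((np.array(proj(m,p-[0,0,.1233])[::-1])-[150,80])*2.5)"
```

```text
pos [ 0.4592 -0.0584  0.2975] shift units [-0.002  0.003  0.332] rows 4.1 yaw -0.125 tilt [-0.  0. -1.] t 22.6667 w 0.15215408549946444 f 24.94524105131859
[281.24608274 303.94260183]
```

View pics/s5.png

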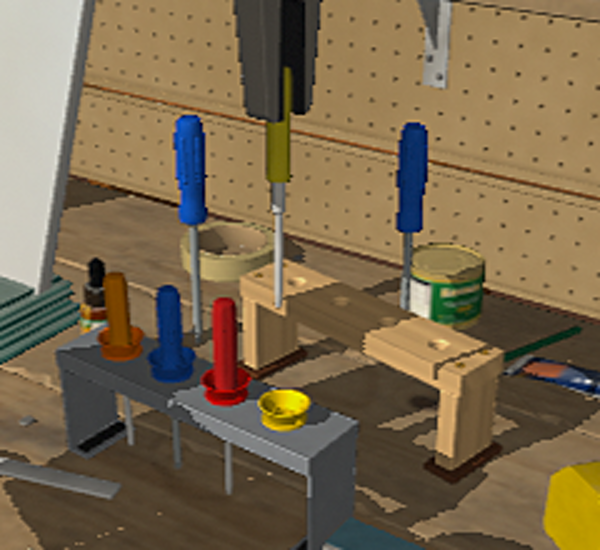

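Orange, blue and red are seated. The yellow driver hangs with its tip at (278,306), within about 2 mm of where I expected, well inside the funnel's tolerance.

Emit:
servo_tool(
  targets=[
    [[-0.003,0.003,0.04,0,0,0,1],[0,0,0.05,0,0,0,1],[0,0,0.05,0,0,0,1],[0,0,0.05,0,0,0,1],[0,0,0.05,0,0,0,1],[0,0,0.04,0,0,0,1],[0,0,0.03,0,0,0,1],[0,0,0.015,0,0,0,1],[0,0,0.005,0,0,0,1],[0,0,0.003,0,0,0,1],[0,0,0,0,0,0,1],[0,0,0,0,0,0,1]],
  ],
)

```text
time: 23.72
position: [0.4604, -0.06, 0.1319]
eef_rot: [2.354, 2.078, 0.001]
ft_force: [0.6, 0.6, -0.8]
grip_width: 0.152
finger_force: 24.9
```

Emit:
servo_tool(
  targets=[
    [[0,0,0.003,0,0,0,1],[0,0,0,0,0,0,1],[0,0,0,0,0,0,1]],
  ],
)

```text
time: 23.97
position: [0.4607, -0.0601, 0.1304]
eef_rot: [2.354, 2.078, 0.002]
ft_force: [2.5, 0.0, 2.0]
grip_width: 0.15
finger_force: 25.0
```

Release, then retreat up and back.

Emit:
servo_tool(
  targets=[
    [[0,0,0.001,0,0,0,1],[0,0,0,0,0,0,0.5],[0,0,0,0,0,0,0.5],[0,0,0,0,0,0,0.5],[0,0,0,0,0,0,0.5],[0,0,0,0,0,0,0.5],[0,0,-0.03,0,0,0,0.5],[0,0,-0.06,0,0,0,0.5],[0,0,-0.06,0,0,0,0.5],[0,0,-0.06,0,0,0,0.5],[0,0,-0.06,0,0,0,0.5],[0,0,-0.06,0,0,0,0.5]],
  ],
)

```text
time: 24.97
position: [0.4595, -0.0597, 0.2954]
eef_rot: [-2.355, -2.079, 0.0]
ft_force: [-0.3, -0.7, -0.4]
grip_width: 0.498
finger_force: 0.0
```

Emit:
servo_tool(
  targets=[
    [[0,-0.04,0,0,0,0,0.5],[0,-0.05,0,0,0,0,0.5],[0,-0.05,0,0,0,0,0.5],[0,-0.05,0,0,0,0,0.5],[0,0,0,0,0,0,0.5],[0,0,0,0,0,0,0.5],[0,0,0,0,0,0,0.5]],
  ],
)

```text
time: 25.55
position: [0.366, -0.0481, 0.2942]
eef_rot: [2.355, 2.078, 0.001]
ft_force: [0.1, -0.9, -0.5]
grip_width: 0.502
finger_force: 0.0
```

```bash
python3 - <<'E'
from go import *
a=r.read_camera('scene');b=r.read_camera('top')
cv2.imwrite('pics/s6.png',cv2.resize(a[160:320,150:420],None,fx=2.9,fy=2.9,interpolation=cv2.INTER_CUBIC))
m=r.camera_model('scene')
L=dict(red=.154,orange=.144,yellow=.150,blue=.149);C=dict(orange=(.4689,.0907),blue=(.4657,.0403),red=(.4633,-.0094),yellow=(.4605,-.0596))
for c,(x,y) in C.items(): print(c,[((np.array(proj(m,[x,y,z])[::-1])-[150,160])*2.9).round() for z in(.007,.007+L[c])])
for n in('oil_bottle','tape_measure'): print(n,[atz(r.camera_model('top'),d['location'],0) for d in r.place_of('top',n)[:1]])
print(r.state()['position'])
E
```

```text
orange [array([150., 283.]), array([133.,  85.])]
blue [array([206., 310.]), array([194., 100.])]
red [array([266., 338.]), array([259., 116.])]
yellow [array([330., 368.]), array([330., 148.])]
oil_bottle [array([0.56280679, 0.19509974, 0.        ])]
tape_measure [array([ 0.54838459, -0.25628135,  0.        ])]
[ 0.36602197 -0.04808022  0.29390322]
```

View pics/s6.png

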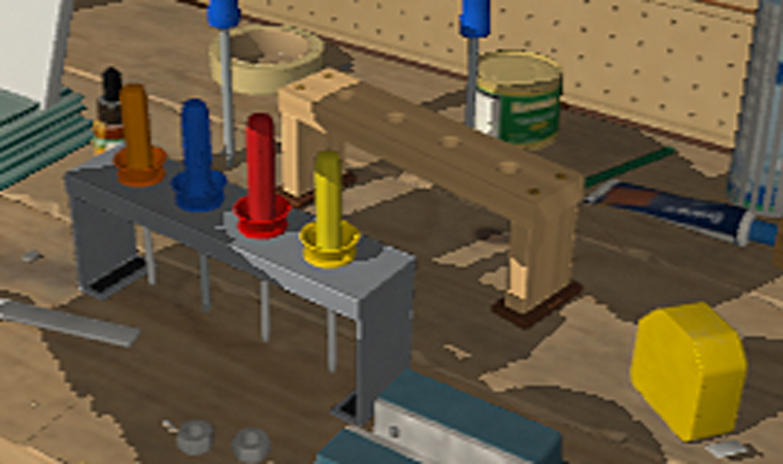

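All four stand upright, with tips at (151,284), (206,310), (265,341) and (332,372), close to the fully seated predictions. The bottle and tape measure haven't moved, so I'm handing in.

```bash
python3 -c "
from rig import r
print(r.close_job())"
```

```text
the job is handed in; nothing more can be done
None
```

The job is handed in: all four screwdrivers (including the small blue one) hang upright in the bush of their own colour, seated as far as the last camera check shows, with the bottle and tape measure untouched, after about 26 s of robot time.

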